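Set the source level, then throw the locked output lever

ROBOT

A 7-joint arm with a two-finger parallel gripper is mounted at the origin on the work surface. World frame = base frame: x ahead of the robot, y to its left, z up, the work surface at z = 0. Lengths are in m, angles in degrees, forces in N, time in s.
With the tool pointing down it reaches from about 0.4 to 0.85 m from the base axis. Payload 4.4 kg.
Tool frame: the origin (TCP) lies on the mounting face of the last link; the fingertips stand 199 mm ahead of it and the grasp point (between the pads) lies 180 mm ahead of it; z points along the fingers, y is the line along which they close (so a half turn about z gives the same grasp; the last joint's range is limited). The gripper opens to 94 mm and grips with 3 to 60 N. Pads are 16 mm wide; open, the fingers measure 119 mm over their backs; the gripper's body (75 mm by 177 mm) begins 78 mm behind the grasp point.
Start: joints at [66.99, 36.005, 2.206, 86.941, -1.547, 57.084, -1.146], TCP at [0.214, -0.614, 0.405] pointing down, gripper open.
Joint ranges: [-175.42, 175.42], [-21.48, 121.26], [-71.46, 75.88], [10.55, 141.38], [-63.04, 243.04], [13.31, 113.54], [-168.57, 168.57]. Speed limits (degrees/s): [147.25, 147.25, 180, 180, 180, 180, 180].

INTERFACE

Orientations are given as a 3x3 rotation matrix whose columns are the frame's x, y, z axes.
In Python, from rig import manip, capture gives the robot as it stands.
- The arm moves only by the tool apply_moves, never from a script. Its argument "targets" is a list of rows, each an object with "translation": the shift along the tool's x, y, z scaled (see below), a list of three; "turn": the turn about the tool's z scaled (see below). A call has 1 to 8 rows; each row is the pose to reach, as a shift and turn from the pose commanded when the call began, along the tool's axes at that moment, turning the shorter way round; what a row does not reach only later rows make up. The controller multiplies each number of a shift by 10 cm and each number of a turn by 180 degrees. A row lasts 1/12 s, in which the tool goes at most 41.7 mm and 7.16 degrees, less where a joint would pass 70% of its speed; a pose out of reach is approached as far as the arm can. A call with a number of a shift or a turn outside -1 to 1 is refused whole. A call with a gripper value outside its range is refused whole. "fingers" is the gripper's target within -1 to 1 (shut at 1, half-way at 0, fully open at -1), set as the call begins (left out, the last holds). The fingers move at their own pace and stop on an object; "grip_force" is the grip in N (left out, the last holds). Time passes only in rows, so rows that repeat a pose let the fingers close. It gives the time, the measured TCP pose, the force, the opening and the grip force at its end, in the units of the state.
- manip.sense(): the state, without advancing time (a new reading comes with each control period).
- capture(name): name is "scene" or "top" or "wrist"; returns a dict with "img" (420x560x3 uint8, blue, green, red), "vfov" (degrees; the focal length in pixels is half the picture's height over the tangent of half this angle, whatever the lens; pixels are square), "cx", "cy" (the principal point, pixels), "cam_to_world" (4x4, takes a point from camera to world coordinates); the wrist camera has in their place "tool_from_camera" (4x4, takes a point from camera to tool coordinates, whose origin is the TCP and whose axes are the flange's). Camera axes: x right, y down, z forward; pixel columns grow to the right and rows downward; lengths in m; the calibration is good to about 2 mm. A picture is of the moment at which its call begins: read the wrist's pose just before it. There is no depth.
- manip.close_job(): hands the job in; it is judged then, once.
The state is a dict: "clock": time; "q": joint angles; "joint_vel": joint speeds; "effort": joint torques, N m; "eef_pos": TCP position; "orientation": TCP orientation; "ft_force": force on the tool from outside, world axes, zero at the start; "moment": the same for the moment, N m; "opening": opening from 0.0 (shut) to 1.0 (fully open); "grip_force": force on a finger pad.
Only numpy, scipy, OpenCV 4.12 (cv2) and the standard library are available. Lean on these libraries where they do the work, as an engineer would, in place of code of your own. Each camera call takes 0.05 s, during which the arm holds its last target. There are 200 camera calls.

TASK

Ready the test source: turn the red ball dial until its needle points at the green set marker and let go of it, and only then switch the output on by lifting the yellow lockout collar, pushing the lever through the gate to the green end, and letting the collar drop back down so that it locks. Leave the other things on the bench where they are.

Things in the scene. Friction and masses are not known exactly. Their poses are not given: they have to be found in the camera images.
- source_box: Grey bench control box with red side trims, fixed to the table: 180 (x) x 180 (y) x 80 mm high; white scale disc (radius 74) on its flat top, red ball dial in the middle of the disc. Origin: centre of its underside, below the dial axis; z up.
- level_dial (a joint): Angle of the ball dial about the box's vertical axis, 0 to 2.6 rad (stops at both ends); grows CLOCKWISE seen from above. At angle q the needle points 1.3 - q rad anticlockwise of the box's +x axis. Stiff: takes about 0.5 N m to turn and stays where it is left. Starts between 0 and 0.6.
- ball_mid (a point): Centre of the dial's smooth red ball, 46 mm across, 36 mm above the box's top (116 mm above the table), on the dial axis. The ball is slippery: it turns only when squeezed firmly (about 60 to 100 N) with the pads centred on its widest part, and slips in a light or a high grip.
- needle_tip (a point): Point on the dial's thin black needle, 55 mm from the dial axis, just above the scale disc; it turns with the ball. The needle is flat and cannot be pushed.
- set_marker (a joint): Angle at which the green set marker stands, on the same scale as level_dial (the needle is on the marker when the two are equal). 1.3 to 2.2 rad; the marker does not move. The dial therefore has to be turned by 0.7 to 2.2 rad clockwise, which may take two grasps.
- marker_mid (a point): Middle of the green set marker, a flat patch 18 mm long (radially) and 14 mm wide, 55 mm from the dial axis on the scale disc.
- switch_base: Grey output switch housing, fixed: 210 (x) x 90 (y) x 95 mm high; white strip on its top at the OFF end (-x), green strip at the ON end (+x). Mid-top stands the gate: two dark steel ribs beside the lever slot, 16 mm thick along x, together 34 mm wide along y, tops 133 mm above the table. Origin: centre of its underside; x points from OFF to ON, z up.
- lever_pivot (a point): Point on the lever's hinge axis, inside the housing, 20 mm above its underside and above its origin. The hinge axis runs along the housing's y axis.
- output_lever (a joint): Lever angle: 0 = OFF stop (leaning 0.36 rad to the housing's -x), 0.36 = upright, 0.72 = ON stop (leaning 0.36 rad to +x). With the collar down the gate blocks it at about 0.12; beyond about 0.61 the collar can drop behind the gate. Starts between 0 and 0.06. Light friction (0.25 N m): stays where it is left.
- lever_top (a point): Top end of the lever: steel rod 12 mm thick with a black cap 16 mm across; 168 mm from the pivot.
- lock_collar (a joint): Lift of the yellow collar along the lever, 0 (down) to 0.020 m (stop). It must be lifted at least 14 mm to pass over the gate. A spring returns it (3 N when down, 5.5 N at the top).
- collar_mid (a point): Centre of the yellow lockout collar, a plain cylinder 36 mm across and 40 mm long around the lever, with two black bands; 120 mm from the pivot when down. z points along the lever, upwards. Between its top end and the lever's top are 28 mm when it is down.
- screwdriver: Screwdriver with blue handle, 170 mm long, lying loose; bystander.
- tape_roll: Black roll of tape, 84 mm across, 24 mm high, lying loose; bystander.
- meter: Yellow handheld meter, 150 x 75 x 34 mm, loose; bystander.
- lug_jar: Small glass jar with red cap, 56 mm across, 75 mm high, loose; bystander.
- mug: Blue mug, 76 mm across, 90 mm high, loose; bystander.
- adapter: White plug adapter, 60 x 55 x 45 mm, loose; bystander.
Mind the look-alikes: they are no part of the job. What is shaped like the switch_base but orange is not meant.

How it is judged:
By the outcome, as a careful person would: the job done as asked, in the order asked, and still so for the second after the job is handed in, with the robot touching nothing.
It also fails if it takes over 64 s, if anything falls off the work surface, if the arm or the gripper's body presses on something with over 40 N, if the wrist force passes 120 N, or if a joint passes its speed limit or range.

## Working session

There is one attempt and no reset: what is moved stays moved. The work goes in short steps, Python scripts to look and compute and a tool call to move; the robot and the scene stay as the last step left them, time stands still between calls to the robot, and variables do not carry over. Pictures are saved under pics/ and viewed, at most 10 in all, crops included, and the job is handed in when it is done.

Besides the shell and the picture viewer there is one more tool, called as a command line: name --argument value ..., lists and objects as JSON in quotes. apply_moves: Moves the arm, as the interface text tells. Shifts and turns lie within -1 to 1; 1 stands for 10 cm of shift or 180 degrees of turn. Its arguments: {"type":"object","properties":{"targets":{"type":"array"},"fingers":{"type":"number"},"grip_force":{"type":"number"}},"required":["targets"]}

```bash
mkdir -p pics; ls
cat > h.py <<'E'
import numpy as np, cv2, json
from rig import manip, capture
def snap(n,f=None):
    s=manip.sense(); c=capture(n); cv2.imwrite(f'pics/{f or n}.png',c['img'])
    if 'cam_to_world' in c: M=np.array(c['cam_to_world'])
    else:
        T=np.eye(4);T[:3,:3]=s['orientation'];T[:3,3]=s['eef_pos'];M=T@np.array(c['tool_from_camera'])
    np.savez(f'pics/{f or n}.npz',M=M,k=[c['vfov'],c['cx'],c['cy']],img=c['img'])
def load(n):
    d=np.load(f'pics/{n}.npz');return d['M'],d['k'],d['img']
def pt(n,u,v,z):
    M,k,i=load(n);f=i.shape[0]/2/np.tan(np.radians(k[0]/2))
    r=M[:3,:3]@np.array([(u-k[1])/f,(v-k[2])/f,1]);o=M[:3,3];return o+r*(z-o[2])/r[2]
def proj(n,p):
    M,k,i=load(n);f=i.shape[0]/2/np.tan(np.radians(k[0]/2))
    c=M[:3,:3].T@(np.array(p)-M[:3,3]);return np.round([k[1]+f*c[0]/c[2],k[2]+f*c[1]/c[2]],1)
E
python3 - <<'E'
from h import *
print(manip.sense())
snap('scene');snap('top')
for n in('scene','top'):
    M,k,i=load(n);print(M.round(3),k)
a=cv2.imread('pics/scene.png');b=cv2.imread('pics/top.png')
cv2.imwrite('pics/both.png',cv2.resize(np.vstack([a,b]),None,fx=.714,fy=.714))
E
```

```text
pics
{'clock': 0.0, 'q': array([66.99056105, 36.05637214,  2.20125686, 86.99615174, -1.54598744,
       57.08281317, -1.1446684 ]), 'joint_vel': array([-0.07893756, -0.02476965,  0.06746545,  0.02708693, -0.02333582,
       -0.03974941,  0.06410588]), 'effort': array([ 1.84084588e-04, -5.49737084e+01,  1.14331115e+00, -1.86633199e+01,
       -5.22705156e-02,  2.38759612e-02,  1.84265255e-04]), 'eef_pos': array([ 0.21412667, -0.61340391,  0.40378129]), 'orientation': array([[ 9.44133764e-01,  3.29561888e-01, -6.29822573e-04],
       [ 3.29562489e-01, -9.44132173e-01,  1.73389302e-03],
       [-2.32106963e-05, -1.84459284e-03, -9.99998298e-01]]), 'ft_force': array([-0.14177752, -0.16304825,  0.18122422]), 'moment': array([-0.0060114 , -0.06855075,  0.01683359]), 'grip_force': 0.0, 'opening': 0.9971542162322485}
[[ 0.644  0.628 -0.437  0.937]
 [ 0.765 -0.537  0.356 -0.371]
 [-0.011 -0.564 -0.826  0.963]
 [ 0.     0.     0.     1.   ]] [ 53.40364849 282.37711935 213.49179199]
[[-0.02  -0.984  0.175  0.228]
 [-1.     0.022  0.011 -0.015]
 [-0.015 -0.174 -0.985  1.447]
 [ 0.     0.     0.     1.   ]] [ 53.78528871 278.00869996 212.65981396]
```

View pics/top.png

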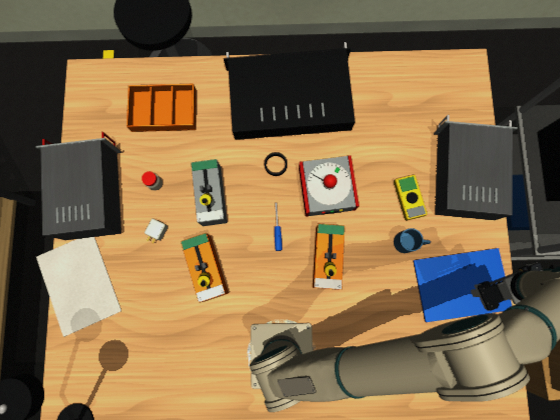

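View pics/scene.png

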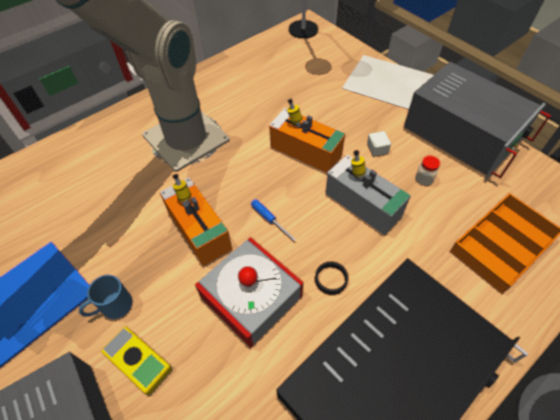

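Top view: the grey switch (208,192) is the one wanted. The orange look-alikes are at (205,267) and (330,255). The dial box is at (330,182), with its needle up-left and the green marker up-right. I'll check these in enlarged crops.

Run:
```python
from h import *
a=load('top')[2];b=load('scene')[2]
r=lambda i,x,y:cv2.resize(i[y:y+75,x:x+100],(400,300),interpolation=cv2.INTER_CUBIC)
cv2.imwrite('pics/crop.png',np.vstack([np.hstack([r(a,280,145),r(a,160,155)]),np.hstack([cv2.resize(b[235:340,190:330],(400,300),interpolation=2),cv2.resize(b[145:235,315:435],(400,300),interpolation=2)])]))
```

```text
(no output)
```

View pics/crop.png

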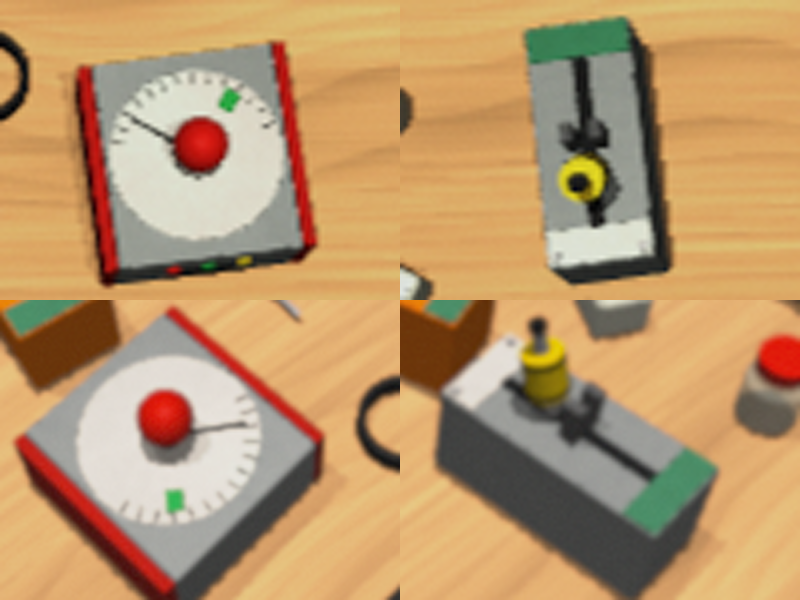

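The grey switch is confirmed: white OFF end at the bottom, lever and yellow collar leaning toward it, dark gate ribs mid-top. On the dial, the needle tip is at crop (130,118) and the marker at (229,99).

Run:
```python
from h import *
T=lambda u,v,z:pt('top',280+u/4,145+v/4,z)
S=lambda u,v,z:pt('scene',190+u*.35,235+(v-300)*.35,z)
print('ball',T(200,145,.116),S(165,418,.116))
print('disc',T(196,154,.081))
tc=[T(78,68,.08),T(278,42,.08),T(314,243,.08),T(108,278,.08)]
print('boxc',np.mean(tc,0),[np.linalg.norm(tc[i]-tc[i-1]).round(3) for i in range(4)])
sc=[S(170,310,.08),S(320,437,.08),S(172,600,.08),S(17,440,.08)]
print('boxc scene',np.mean(sc,0))
x=tc[2]-tc[3]; x2=tc[1]-tc[0]
print('edge dirs',[np.degrees(np.arctan2(v[1],v[0])).round(1) for v in (x,x2,tc[0]-tc[3],tc[1]-tc[2])])
c=(T(200,145,.116)+S(165,418,.116))/2
for n,a,b in(('needle',T(130,118,.082),S(247,424,.082)),('marker',T(229,99,.081),S(176,500,.081))):
    for p in(a,b):
        d=p-c;print(n,p.round(4),np.hypot(*d[:2]).round(4),np.degrees(np.arctan2(d[1],d[0])).round(1))
T=lambda u,v,z:pt('top',160+(u-400)/4,155+v/4,z)
S=lambda u,v,z:pt('scene',315+(u-400)*.3,145+(v-300)*.3,z)
g1,g2,w2,w1=T(526,31,.095),T(628,18,.095),T(656,253,.095),T(551,266,.095)
cs=(g1+g2+w1+w2)/4;d=(g1+g2-w1-w2)/2
print('sw',cs,np.linalg.norm(d),np.linalg.norm(g1-g2),np.degrees(np.arctan2(d[1],d[0])))
a=[S(718,470,.095),S(632,535,.095),S(442,390,.095),S(512,330,.095)]
cs2=np.mean(a,0);d2=(a[0]+a[1]-a[2]-a[3])/2
print('sw scene',cs2,np.linalg.norm(d2),np.degrees(np.arctan2(d2[1],d2[0])))
print('lever top, z guess',T(578,182,.02+.168*np.cos(.36)),S(538,325,.177))
u=d2/np.linalg.norm(d2);print('expected lever top',((cs+cs2)/2+u*-.168*np.sin(.36)))
```

```text
ball [ 0.56562016 -0.17321186  0.116     ] [ 0.56875922 -0.17315357  0.116     ]
disc [ 0.56673669 -0.173672    0.081     ]
boxc [ 0.56476869 -0.1723297   0.08      ] [np.float64(0.184), np.float64(0.173), np.float64(0.177), np.float64(0.175)]
boxc scene [ 0.57193008 -0.17445662  0.08      ]
edge dirs [np.float64(-81.5), np.float64(-83.7), np.float64(6.2), np.float64(6.9)]
needle [ 0.5993 -0.1189  0.082 ] 0.0631 59.4
needle [ 0.6012 -0.1179  0.082 ] 0.0649 58.4
marker [ 0.6142 -0.2037  0.081 ] 0.0561 -33.0
marker [ 0.6149 -0.2011  0.081 ] 0.0553 -30.4
sw [0.55016535 0.23601719 0.095     ] 0.2043560342713452 0.08733431569898971 6.810877277851188
sw scene [0.54947984 0.2353594  0.095     ] 0.20130801313893684 3.9484537391530607
lever top, z guess [0.49736847 0.22997467 0.17723067] [0.50025934 0.23073322 0.177     ]
expected lever top [0.490781   0.23161308 0.095     ]
```

Needle is at about +59° and the marker at about −32°, so the dial needs about 91° clockwise. That gives q≈0.38 and set≈1.97, both within the stated ranges. Next I move above the dial.

apply_moves --targets '[{"translation": [0.33,-0.2,0],"turn": 0},{"translation": [0.66,-0.4,0],"turn": 0},{"translation": [0.96,-0.6,0],"turn": 0}]' --fingers -1

```text
clock: 0.35
eef_pos: [0.2858, -0.5242, 0.404]
orientation: [[0.945, 0.328, 0.0], [0.328, -0.945, 0.001], [0.001, -0.001, -1.0]]
ft_force: [0.9, -1.1, 0.5]
opening: 0.999
grip_force: 0.0
```

apply_moves --targets '[{"translation": [0.33,-0.2,0],"turn": 0},{"translation": [0.66,-0.4,0],"turn": 0},{"translation": [0.96,-0.6,0],"turn": 0}]'

```text
clock: 0.6
eef_pos: [0.3572, -0.4352, 0.4044]
orientation: [[0.944, 0.33, 0.0], [0.33, -0.944, 0.001], [0.0, -0.001, -1.0]]
ft_force: [0.4, 0.3, 0.3]
opening: 1.001
grip_force: 0.0
```

apply_moves --targets '[{"translation": [0.33,-0.2,0],"turn": 0},{"translation": [0.66,-0.4,0],"turn": 0},{"translation": [0.96,-0.6,0],"turn": 0}]'

```text
clock: 0.85
eef_pos: [0.428, -0.3469, 0.4045]
orientation: [[0.944, 0.33, 0.0], [0.33, -0.944, 0.001], [0.0, -0.0, -1.0]]
ft_force: [1.3, 0.5, -0.3]
opening: 1.002
grip_force: 0.0
```

apply_moves --targets '[{"translation": [0.33,-0.2,0],"turn": 0},{"translation": [0.66,-0.4,0],"turn": 0},{"translation": [0.96,-0.6,0],"turn": 0},{"translation": [0.96,-0.6,0],"turn": 0}]'

```text
clock: 1.18
eef_pos: [0.5026, -0.2527, 0.4043]
orientation: [[0.94, 0.341, 0.003], [0.341, -0.94, 0.005], [0.005, -0.004, -1.0]]
ft_force: [1.0, 0.7, -0.2]
opening: 0.994
grip_force: 0.0
```

Run:
```python
from h import *
snap('wrist','w1');M,k,i=load('w1');print(M.round(3),k,manip.sense()['q'].round(1))
print('ball',proj('w1',[.567,-.173,.116]),'needle',proj('w1',[.5965,-.127,.082]),'marker',proj('w1',[.6145,-.2025,.081]))
```

```text
[[ 0.341 -0.913 -0.223  0.568]
 [-0.94  -0.332 -0.076 -0.228]
 [-0.005  0.236 -0.972  0.386]
 [ 0.     0.     0.     1.   ]] [ 62.40594635 276.94895317 208.17505023] [ 23.6  28.7   1.1 101.3  -0.9  50.  -45.2]
ball [208.1 100. ] needle [173.   46.9] marker [268.1  58.7]
```

View pics/w1.png

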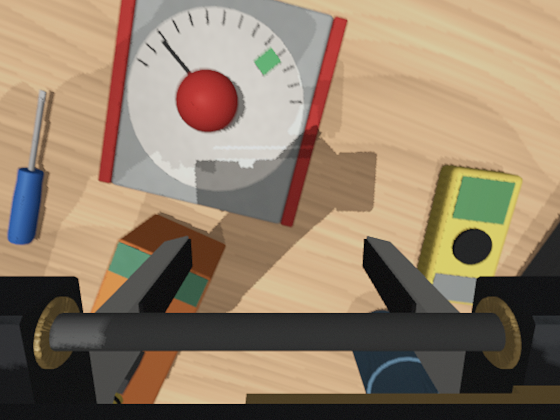

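Wrist view: ball at (207,100) as predicted, needle tip (164,40), marker (267,62).

Run:
```python
from h import *
c=pt('w1',207,100,.116);n=pt('w1',164,40,.082);m=pt('w1',267,62,.081);n2=pt('w1',187,72,.082)
print(c)
a=lambda p,c:(np.hypot(*(p-c)[:2]).round(4),np.degrees(np.arctan2(*(p-c)[[1,0]])).round(1))
print(a(n,c),a(m,c),'needle dir',a(n,n2))
im=load('w1')[2].astype(int);b,g,r=im[...,0],im[...,1],im[...,2]
mm=((r>110)&(g<60)&(b<60));mm[:60]=0;mm[140:]=0;mm[:,:165]=0;mm[:,250:]=0
ys,xs=np.nonzero(mm);print('ball px',xs.min(),xs.max(),ys.min(),ys.max())
gg=(g>r+50)&(g>b+40);gg[110:]=0;ys,xs=np.nonzero(gg);print('marker px',xs.mean(),ys.mean(),len(xs))
s=manip.sense();d=np.array([.567,-.173,.38])-s['eef_pos'];print((s['orientation'].T@d/.1).round(3))
```

```text
[ 0.56673888 -0.17224853  0.116     ]
(np.float64(0.0625), np.float64(58.9)) (np.float64(0.0543), np.float64(-33.8)) needle dir (np.float64(0.0297), np.float64(55.1))
ball px 177 235 70 130
marker px 267.06340057636885 60.93948126801153 347
[ 0.908 -0.557  0.245]
```

apply_moves --targets '[{"translation": [0.3,-0.18,0.08],"turn": -0.039},{"translation": [0.6,-0.37,0.16],"turn": -0.078},{"translation": [0.9,-0.555,0.24],"turn": -0.117},{"translation": [0.908,-0.56,0.245],"turn": -0.156},{"translation": [0.908,-0.56,0.245],"turn": -0.195},{"translation": [0.908,-0.56,0.245],"turn": -0.234},{"translation": [0.908,-0.56,0.245],"turn": -0.273},{"translation": [0.908,-0.56,0.245],"turn": -0.3}]'

```text
clock: 1.9
eef_pos: [0.5642, -0.1794, 0.3797]
orientation: [[0.285, 0.959, -0.001], [0.959, -0.285, -0.001], [-0.001, -0.001, -1.0]]
ft_force: [-0.8, 1.3, 0.5]
opening: 1.0
grip_force: 0.0
```

apply_moves --targets '[{"translation": [0,0,0],"turn": 0},{"translation": [0,0,0],"turn": 0}]'

```text
clock: 2.07
eef_pos: [0.5643, -0.1792, 0.3799]
orientation: [[0.293, 0.956, -0.001], [0.956, -0.293, -0.0], [-0.0, -0.001, -1.0]]
ft_force: [-0.7, 0.9, -0.2]
opening: 0.999
grip_force: 0.0
```

Run:
```python
from h import *
s=manip.sense();print(s['q'].round(1),s['eef_pos'],s['ft_force'],s['orientation'].round(4))
d=np.array([.567,-.1727,.297])-s['eef_pos'];print((s['orientation'].T@d/.1).round(3))
```

```text
[ 23.6  33.3 -13.7  97.8   9.8  50.1 -11.2] [ 0.5643072  -0.17916508  0.37986763] [-0.71826639  0.85667    -0.15910684] [[ 2.926e-01  9.562e-01 -9.000e-04]
 [ 9.562e-01 -2.926e-01 -2.000e-04]
 [-5.000e-04 -8.000e-04 -1.000e+00]]
[0.07  0.007 0.829]
```

apply_moves --targets '[{"translation": [0.07,0.007,0.3],"turn": 0},{"translation": [0.07,0.007,0.6],"turn": 0},{"translation": [0.07,0.007,0.8],"turn": 0},{"translation": [0.07,0.007,0.837],"turn": 0},{"translation": [0.07,0.007,0.837],"turn": 0}]'

```text
clock: 2.48
eef_pos: [0.567, -0.1716, 0.2953]
orientation: [[0.29, 0.957, -0.003], [0.957, -0.29, 0.0], [-0.001, -0.003, -1.0]]
ft_force: [0.3, -0.6, 0.1]
opening: 1.0
grip_force: 0.0
```

apply_moves --targets '[{"translation": [0,0,0],"turn": 0},{"translation": [0,0,0],"turn": 0},{"translation": [0,0,0],"turn": 0},{"translation": [0,0,0],"turn": 0},{"translation": [0,0,0],"turn": 0},{"translation": [0,0,0],"turn": 0},{"translation": [0,0,0],"turn": 0},{"translation": [0,0,0],"turn": 0}]' --fingers 1 --grip_force 60

```text
clock: 3.15
eef_pos: [0.567, -0.1711, 0.2965]
orientation: [[0.289, 0.957, -0.002], [0.957, -0.289, 0.0], [-0.0, -0.002, -1.0]]
ft_force: [-0.1, -0.2, 1.5]
opening: 0.478
grip_force: 60.1
```

apply_moves --targets '[{"translation": [0,0,0],"turn": 0},{"translation": [0,0,0],"turn": 0}]'

```text
clock: 3.32
eef_pos: [0.567, -0.1711, 0.2965]
orientation: [[0.288, 0.958, -0.002], [0.958, -0.288, 0.0], [-0.0, -0.002, -1.0]]
ft_force: [-3.4, 1.3, 4.3]
opening: 0.471
grip_force: 60.0
```

apply_moves --targets '[{"translation": [-0.015,0,0],"turn": 0.02},{"translation": [-0.015,0,0],"turn": 0.04},{"translation": [-0.015,0,0],"turn": 0.06},{"translation": [-0.015,0,0],"turn": 0.08},{"translation": [-0.015,0,0],"turn": 0.1},{"translation": [-0.015,0,0],"turn": 0.12},{"translation": [-0.015,0,0],"turn": 0.14},{"translation": [-0.015,0,0],"turn": 0.16}]'

```text
clock: 3.98
eef_pos: [0.5674, -0.1717, 0.2965]
orientation: [[0.714, 0.7, -0.0], [0.7, -0.714, 0.001], [0.0, -0.001, -1.0]]
ft_force: [-1.8, 1.9, 1.7]
opening: 0.475
grip_force: 60.0
```

Run:
```python
from h import *
s=manip.sense();print(s['q'].round(1),s['eef_pos'],s['ft_force'],s['moment'],s['opening'])
snap('wrist','w2');snap('scene','s2');snap('top','t2')
r=lambda i:cv2.resize(i[235:340,190:330],(400,300),interpolation=cv2.INTER_CUBIC)
a=load('w2')[2]
cv2.imwrite('pics/c2.png',np.hstack([r(load('s2')[2]),cv2.resize(a,(400,300))]))
```

```text
[ 16.7  39.1  -4.1 102.    4.   39.1 -35.1] [ 0.56736837 -0.17167364  0.29647389] [-1.8330988   1.86146691  1.73080955] [0.4506973  0.35047972 0.49762084] 0.47502801592634164
```

View pics/c2.png

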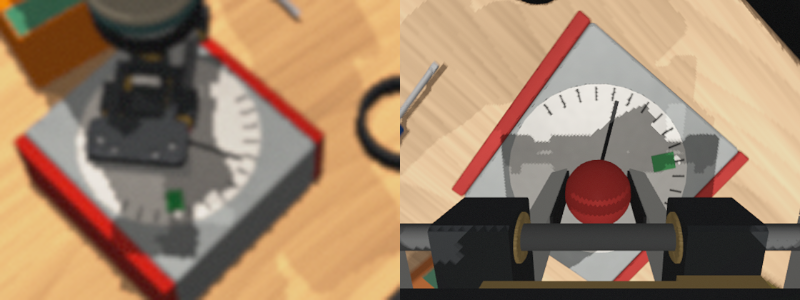

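The wrist view shows the needle, tip at full-frame (302,143), and the marker at (370,226). The needle is moving with the ball.

Run:
```python
from h import *
c=np.array([.567,-.1724,0])
a=lambda p,c=c:(np.hypot(*(p-c)[:2]).round(4),np.degrees(np.arctan2(*(p-c)[[1,0]])).round(1))
print(a(pt('w2',302.4,142.8,.082)),a(pt('w2',370,225.4,.081)),a(pt('w2',302.4,142.8,.082),pt('w2',286,221,.082)))
im=load('w2')[2].astype(int);b,g,r=im[...,0],im[...,1],im[...,2]
gg=((g>r+30)&(g>b+20));gg[270:]=0;gg[:,:330]=0;ys,xs=np.nonzero(gg);print(xs.mean(),ys.mean(),len(xs),a(pt('w2',xs.mean(),ys.mean(),.081)))
```

```text
(np.float64(0.0617), np.float64(31.7)) (np.float64(0.0558), np.float64(-33.1)) (np.float64(0.046), np.float64(33.4))
368.6217391304348 226.39710144927537 690 (np.float64(0.0549), np.float64(-33.5))
```

apply_moves --targets '[{"translation": [0,0,0],"turn": 0.035},{"translation": [0,0,0],"turn": 0.07},{"translation": [0,0,0],"turn": 0.105},{"translation": [0,0,0],"turn": 0.14},{"translation": [0,0,0],"turn": 0.175},{"translation": [0,0,0],"turn": 0.21},{"translation": [0,0,0],"turn": 0.25},{"translation": [0,0,0],"turn": 0.29}]'

```text
clock: 4.8
eef_pos: [0.5676, -0.1728, 0.2965]
orientation: [[0.991, -0.136, 0.001], [-0.136, -0.991, -0.001], [0.001, 0.0, -1.0]]
ft_force: [-0.9, 0.7, -0.4]
opening: 0.471
grip_force: 60.0
```

apply_moves --targets '[{"translation": [0,0,0],"turn": 0},{"translation": [0,0,0],"turn": 0}]'

```text
clock: 4.97
eef_pos: [0.5676, -0.1729, 0.2965]
orientation: [[0.991, -0.132, 0.001], [-0.132, -0.991, -0.0], [0.001, 0.0, -1.0]]
ft_force: [0.4, 0.0, 1.8]
opening: 0.469
grip_force: 60.0
```

```bash
cat >> h.py <<'E'
C=np.array([.567,-.1724,0])
def ang(p,c=C): return np.hypot(*(p-c)[:2]).round(4),np.degrees(np.arctan2(*(p-c)[[1,0]])).round(1)
def polar(n,out):
    # unwrapped scale ring seen by the wrist camera: columns = angle -60..70 deg, rows = radius 30..70 mm
    M,k,i=load(n);A=np.arange(-60,70,.2);R=np.arange(.03,.07,.0004)
    m=np.array([[proj(n,[C[0]+r*np.cos(np.radians(a)),C[1]+r*np.sin(np.radians(a)),.081]) for a in A] for r in R],np.float32)
    p=cv2.remap(i,m[...,0],m[...,1],1);cv2.imwrite(out,cv2.resize(p,(780,300)));return A,R,p
E
python3 - <<'E'
from h import *
s=manip.sense();print(s['q'].round(1),s['eef_pos'],s['moment'],s['opening'],np.degrees(np.arctan2(s['orientation'][1,0],s['orientation'][0,0])))
snap('wrist','w3');A,R,p=polar('w3','pics/p3.png');polar('w1','pics/p1.png')
cv2.imwrite('pics/c3.png',np.vstack([cv2.imread('pics/p3.png'),np.hstack([cv2.resize(load('w3')[2],(390,292)),cv2.resize(cv2.imread('pics/p1.png'),(390,292))])]))
E
```

```text
[  7.5  39.6  10.7 102.2 -10.8  39.1 -73.3] [ 0.56758405 -0.17286798  0.29654515] [ 0.3271681  -0.07933328 -0.48332058] 0.46870784628369144 -7.557010836308901
```

View pics/c3.png

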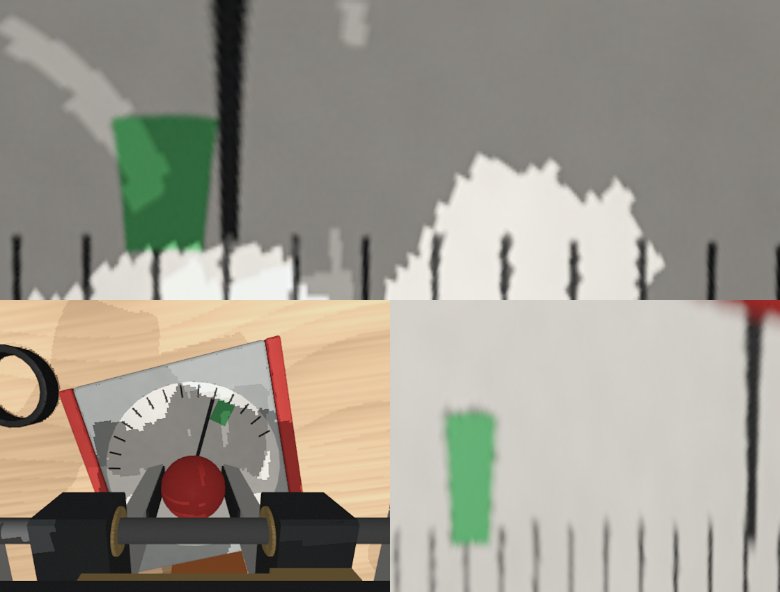

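Polar unwrap: marker at −32.5° and needle at −21.7°, so 10.8° remains (turn 0.06).

apply_moves --targets '[{"translation": [0,0,0],"turn": 0.02},{"translation": [0,0,0],"turn": 0.04},{"translation": [0,0,0],"turn": 0.06},{"translation": [0,0,0],"turn": 0.06},{"translation": [0,0,0],"turn": 0.06}]'

```text
clock: 5.43
eef_pos: [0.5675, -0.1731, 0.2965]
orientation: [[0.949, -0.314, 0.001], [-0.314, -0.949, -0.001], [0.001, 0.0, -1.0]]
ft_force: [0.7, -0.4, 0.5]
opening: 0.474
grip_force: 60.0
```

```bash
cat >> h.py <<'E'
def nm(n):
    A,R,p=polar(n,f'pics/p_{n}.png');p=p.astype(int);b,g,r=p[...,0],p[...,1],p[...,2]
    ro=(R>.046)&(R<.061)
    gm=(g>r+25)&(g>b+15)&ro[:,None]
    print('marker',(gm*A).sum()/gm.sum(),gm.sum())
    for lo,hi in((.036,.044),(.047,.056),(.057,.061)):
        q=(R>lo)&(R<hi);s=p[q].sum(2).mean(0);w=s<s.min()+60;print('needle',lo,A[w].mean().round(2),A[w].min(),A[w].max(),s.min())
E
python3 - <<'E'
from h import *
nm('w3');snap('wrist','w4');nm('w4')
s=manip.sense();print(s['moment'],np.degrees(np.arctan2(s['orientation'][1,0],s['orientation'][0,0])))
E
```

```text
marker -32.62929188255575 2895
needle 0.036 -21.9 -23.39999999999948 -20.399999999999437 61.25
needle 0.047 -21.8 -22.999999999999474 -20.59999999999944 63.36363636363637
needle 0.057 -21.8 -22.79999999999947 -20.799999999999443 64.6
marker -32.624534026874336 2307
needle 0.036 -32.3 -33.79999999999963 -30.799999999999585 60.75
needle 0.047 -32.1 -33.599999999999625 -30.599999999999582 69.04545454545455
needle 0.057 -32.1 -33.39999999999962 -30.799999999999585 73.6
[-0.01592002 -0.23240058  0.15140689] -18.317614679048944
```

The needle is within about 0.4° of the marker's centre. Releasing and rising.

apply_moves --targets '[{"translation": [0,0,0],"turn": 0},{"translation": [0,0,0],"turn": 0},{"translation": [0,0,0],"turn": 0},{"translation": [0,0,0],"turn": 0},{"translation": [0,0,0],"turn": 0},{"translation": [0,0,0],"turn": 0}]' --fingers -1

```text
clock: 5.98
eef_pos: [0.5672, -0.1727, 0.2965]
orientation: [[0.948, -0.317, -0.0], [-0.317, -0.948, 0.0], [-0.0, -0.0, -1.0]]
ft_force: [-0.9, 0.7, -0.7]
opening: 0.859
grip_force: 0.0
```

apply_moves --targets '[{"translation": [0,0,-0.2],"turn": 0},{"translation": [0,0,-0.5],"turn": 0},{"translation": [0,0,-0.8],"turn": 0},{"translation": [0,0,-1.0],"turn": 0},{"translation": [0,0,-1.0],"turn": 0}]'

```text
clock: 6.4
eef_pos: [0.5684, -0.1734, 0.401]
orientation: [[0.948, -0.317, 0.008], [-0.317, -0.948, -0.002], [0.008, -0.0, -1.0]]
ft_force: [0.5, -1.1, -0.6]
opening: 0.999
grip_force: 0.0
```

Run:
```python
from h import *
snap('wrist','w5');nm('w5');s=manip.sense();print(s['eef_pos'],s['opening'])
```

```text
marker -32.59704433497498 2233
needle 0.036 -32.0 -33.19999999999962 -30.799999999999585 42.7
needle 0.047 -32.1 -33.39999999999962 -30.799999999999585 51.86363636363637
needle 0.057 -32.0 -33.19999999999962 -30.799999999999585 52.9
[ 0.56777604 -0.17300078  0.39872003] 0.9989710807792065
```

Needle still on the marker after release. Moving to the switch.

apply_moves --targets '[{"translation": [-0.2,-0.29,-0.03],"turn": 0},{"translation": [-0.4,-0.58,-0.06],"turn": 0},{"translation": [-0.6,-0.875,-0.1],"turn": 0}]'

```text
clock: 6.7
eef_pos: [0.5369, -0.0699, 0.4049]
orientation: [[0.948, -0.319, -0.003], [-0.319, -0.948, 0.0], [-0.003, 0.001, -1.0]]
ft_force: [1.5, 0.9, 1.0]
opening: 1.003
grip_force: 0.0
```

apply_moves --targets '[{"translation": [-0.2,-0.29,0],"turn": 0},{"translation": [-0.4,-0.58,0],"turn": 0},{"translation": [-0.6,-0.875,0],"turn": 0}]'

```text
clock: 6.95
eef_pos: [0.5076, 0.0328, 0.4053]
orientation: [[0.948, -0.317, -0.002], [-0.317, -0.948, -0.0], [-0.002, 0.001, -1.0]]
ft_force: [0.3, 0.3, 0.4]
opening: 1.002
grip_force: 0.0
```

apply_moves --targets '[{"translation": [-0.2,-0.29,0],"turn": 0},{"translation": [-0.4,-0.58,0],"turn": 0},{"translation": [-0.6,-0.875,0],"turn": 0}]'

```text
clock: 7.2
eef_pos: [0.4784, 0.1347, 0.4053]
orientation: [[0.948, -0.317, -0.002], [-0.317, -0.948, -0.001], [-0.002, 0.002, -1.0]]
ft_force: [1.3, -0.0, 0.3]
opening: 1.001
grip_force: 0.0
```

apply_moves --targets '[{"translation": [-0.2,-0.29,0],"turn": -0.03},{"translation": [-0.4,-0.58,0],"turn": -0.06},{"translation": [-0.6,-0.875,0],"turn": -0.09},{"translation": [-0.6,-0.875,0],"turn": -0.12},{"translation": [-0.6,-0.875,0],"turn": -0.132},{"translation": [-0.6,-0.875,0],"turn": -0.132},{"translation": [-0.6,-0.875,0],"turn": -0.132}]'

```text
clock: 7.78
eef_pos: [0.4503, 0.235, 0.4055]
orientation: [[0.996, 0.091, -0.002], [0.091, -0.996, -0.001], [-0.002, 0.001, -1.0]]
ft_force: [0.3, -1.1, -0.1]
opening: 0.997
grip_force: 0.0
```

Run:
```python
from h import *
snap('wrist','w6');s=manip.sense();print(s['q'].round(1),s['eef_pos'],np.degrees(np.arctan2(s['orientation'][1,0],s['orientation'][0,0])))
print(proj('w6',[.55,.2357,.095]),proj('w6',[.4915,.23,.177]))
```

```text
[ -37.5   24.6    9.6  109.4   -5.5   46.5 -109.8] [0.45045026 0.23479829 0.40567983] 5.154351735253556
[288.1  83.6] [292.2 171.6]
```

View pics/w6.png

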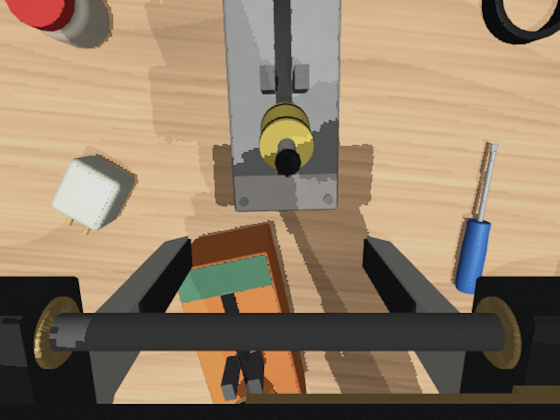

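Wrist view: the housing's OFF-end corners are at (235,210) and (337,208), its side edges reach the top of the picture at (223,0) and (341,0), the cap is at (288,162), and the gate is at (284.5,70).

Run:
```python
from h import *
a,b,c,d=[pt('w6',u,v,.095) for u,v in((235,210),(337,208),(223,0),(341,0))]
print(a,b,c,d,np.linalg.norm(a-b),np.linalg.norm(c-d))
w=(c+d)/2-(a+b)/2;yaw=np.degrees(np.arctan2(w[1],w[0]));print('yaw',yaw)
u=w/np.linalg.norm(w);print('centre',(a+b)/2+u*.105)
g=pt('w6',284.5,66,.133);print('gate top far edge y',g,'cap',pt('w6',288,162,.177),'slot',pt('w6',283.5,30,.095))
cen=(a+b)/2+u*.105
for q in(0,.06):
    th=q-.36
    for L in(.12,.168): p=cen*[1,1,0]+u*L*np.sin(th)+[0,0,.02+L*np.cos(th)];print(q,L,p,proj('w6',p))
```

```text
[0.44262126 0.27135343 0.095     ] [0.4523916  0.18346328 0.095     ] [0.60485862 0.29036994 0.095     ] [0.61291541 0.20181949 0.095     ] 0.08843154812745758 0.08891621506311194
yaw 6.604901070644025
centre [0.55180954 0.23948568 0.095     ]
gate top far edge y [0.55718412 0.24005657 0.133     ] cap [0.49706427 0.23310966 0.177     ] slot [0.58843128 0.24300953 0.095     ]
0 0.12 [0.5098172  0.23462336 0.13230762] [285.7 137.1]
0 0.168 [0.49302026 0.23267843 0.17723067] [288.1 168.8]
0.06 0.12 [0.51658248 0.23540672 0.13464038] [285.6 127.4]
0.06 0.168 [0.50249165 0.23377513 0.18049653] [288.  153.4]
```

apply_moves --targets '[{"translation": [0.3,0.03,0],"turn": -0.008},{"translation": [0.6,0.055,0.05],"turn": -0.008},{"translation": [0.612,0.055,0.3],"turn": -0.008},{"translation": [0.612,0.055,0.6],"turn": -0.008},{"translation": [0.612,0.055,0.82],"turn": -0.008},{"translation": [0.612,0.055,0.88],"turn": -0.008},{"translation": [0.612,0.055,0.88],"turn": -0.008},{"translation": [0.612,0.055,0.88],"turn": -0.008}]'

```text
clock: 8.5
eef_pos: [0.5124, 0.2353, 0.319]
orientation: [[0.993, 0.116, 0.0], [0.116, -0.993, -0.0], [0.0, 0.0, -1.0]]
ft_force: [-0.4, -0.2, 0.7]
opening: 1.0
grip_force: 0.0
```

Run:
```python
from h import *
snap('wrist','w7');snap('scene','s7');s=manip.sense();print(s['eef_pos'],s['ft_force'],np.degrees(np.arctan2(s['orientation'][1,0],s['orientation'][0,0])))
cv2.imwrite('pics/c7.png',np.hstack([cv2.resize(load('w7')[2],(400,300)),cv2.resize(load('s7')[2][120:240,310:450],(350,300))]))
```

```text
[0.51264265 0.23559851 0.31994663] [ 0.19209822 -0.22314771  0.11151702] 6.688020952495178
```

View pics/c7.png

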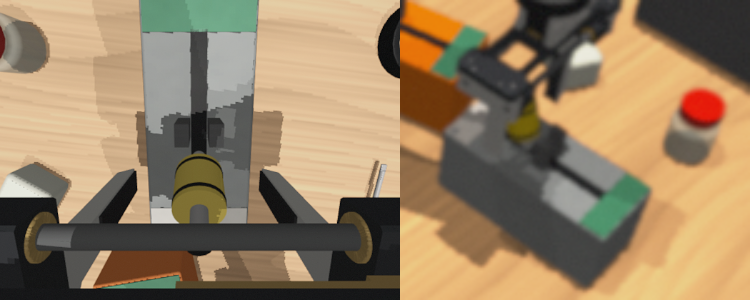

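The collar sits centred between the fingers. Closing on it.

apply_moves --targets '[{"translation": [0,0,0.01],"turn": 0},{"translation": [0,0,0.01],"turn": 0},{"translation": [0,0,0.01],"turn": 0},{"translation": [0,0,0.01],"turn": 0},{"translation": [0,0,0.01],"turn": 0},{"translation": [0,0,0.01],"turn": 0},{"translation": [0,0,0.01],"turn": 0},{"translation": [0,0,0.01],"turn": 0}]' --fingers 1 --grip_force 30

```text
clock: 9.27
eef_pos: [0.512, 0.2355, 0.3175]
orientation: [[0.993, 0.117, -0.0], [0.117, -0.993, -0.0], [-0.0, 0.0, -1.0]]
ft_force: [0.1, 0.1, -0.6]
opening: 0.47
grip_force: 0.0
```

apply_moves --targets '[{"translation": [0,0,0],"turn": 0},{"translation": [0,0,0],"turn": 0}]'

```text
clock: 9.43
eef_pos: [0.5121, 0.2347, 0.3175]
orientation: [[0.993, 0.116, -0.0], [0.116, -0.993, -0.001], [-0.0, 0.001, -1.0]]
ft_force: [-0.1, -1.4, 1.5]
opening: 0.383
grip_force: 30.0
```

Run:
```python
from h import *
s=manip.sense();print(s['eef_pos'],s['ft_force'],s['opening'])
o=np.array([.5518,.2395,.02]);R=s['orientation'];p=s['eef_pos']+R[:,2]*.18-o
S=p@R[:,0];Z=p[2];r=np.hypot(S,Z);th=np.arctan2(S,Z);print('s,z,r,th',S,Z,r,th,'lat',p@R[:,1])
P=lambda rr,t:[round((rr*np.sin(t)-S)*10,3),0,round(-(rr*np.cos(t)-Z)*10,3)]
print('lift',[P(r+l,th) for l in(.006,.012,.0185)])
print('arc',[(round(t,2),P(r+.0185,t)) for t in np.linspace(th,.37,15)])
print('drop',[P(r+l,.37) for l in(.012,.006,0)])
```

```text
[0.51213265 0.2347214  0.31745212] [-0.14222224 -1.41335462  1.46666744] 0.38337366835634745
s,z,r,th -0.040037294699152556 0.11745225622524809 0.12408874831840362 -0.3285284019566584 lat 0.00047831327335972094
lift [[np.float64(-0.019), 0, np.float64(-0.057)], [np.float64(-0.039), 0, np.float64(-0.114)], [np.float64(-0.06), 0, np.float64(-0.175)]]
arc [(np.float64(-0.33), [np.float64(-0.06), 0, np.float64(-0.175)]), (np.float64(-0.28), [np.float64(0.008), 0, np.float64(-0.196)]), (np.float64(-0.23), [np.float64(0.077), 0, np.float64(-0.214)]), (np.float64(-0.18), [np.float64(0.147), 0, np.float64(-0.229)]), (np.float64(-0.13), [np.float64(0.217), 0, np.float64(-0.24)]), (np.float64(-0.08), [np.float64(0.288), 0, np.float64(-0.247)]), (np.float64(-0.03), [np.float64(0.359), 0, np.float64(-0.251)]), (np.float64(0.02), [np.float64(0.43), 0, np.float64(-0.251)]), (np.float64(0.07), [np.float64(0.501), 0, np.float64(-0.248)]), (np.float64(0.12), [np.float64(0.572), 0, np.float64(-0.241)]), (np.float64(0.17), [np.float64(0.642), 0, np.float64(-0.231)]), (np.float64(0.22), [np.float64(0.712), 0, np.float64(-0.217)]), (np.float64(0.27), [np.float64(0.781), 0, np.float64(-0.2)]), (np.float64(0.32), [np.float64(0.849), 0, np.float64(-0.179)]), (np.float64(0.37), [np.float64(0.916), 0, np.float64(-0.155)])]
drop [[np.float64(0.892), 0, np.float64(-0.094)], [np.float64(0.871), 0, np.float64(-0.038)], [np.float64(0.849), 0, np.float64(0.018)]]
```

apply_moves --targets '[{"translation": [-0.01,0,-0.03],"turn": 0},{"translation": [-0.02,0,-0.06],"turn": 0},{"translation": [-0.03,0,-0.09],"turn": 0},{"translation": [-0.04,0,-0.12],"turn": 0},{"translation": [-0.05,0,-0.15],"turn": 0},{"translation": [-0.06,0,-0.175],"turn": 0},{"translation": [-0.06,0,-0.175],"turn": 0},{"translation": [-0.06,0,-0.175],"turn": 0}]'

```text
clock: 10.1
eef_pos: [0.506, 0.2341, 0.3351]
orientation: [[0.993, 0.117, -0.0], [0.117, -0.993, -0.001], [-0.0, 0.001, -1.0]]
ft_force: [1.6, -5.3, -5.7]
opening: 0.381
grip_force: 30.0
```

Run:
```python
from h import *
snap('wrist','w8');s=manip.sense();print(s['eef_pos'],s['ft_force'],s['opening'])
cv2.imwrite('pics/w8c.png',cv2.resize(load('w8')[2],(400,300)))
```

```text
[0.50604857 0.23408851 0.33505517] [ 2.41266367 -5.90295126 -5.29194619] 0.37900150894221424
```

View pics/w8c.png

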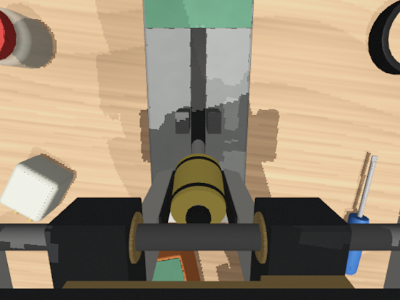

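Collar is lifted (5.3 N spring load, rod visible below it). Swinging through the gate.

apply_moves --targets '[{"translation": [0.068,0,-0.021],"turn": 0},{"translation": [0.137,0,-0.039],"turn": 0},{"translation": [0.207,0,-0.054],"turn": 0},{"translation": [0.277,0,-0.065],"turn": 0},{"translation": [0.348,0,-0.072],"turn": 0},{"translation": [0.419,0,-0.076],"turn": 0},{"translation": [0.49,0,-0.076],"turn": 0},{"translation": [0.561,0,-0.073],"turn": 0}]'

```text
clock: 10.82
eef_pos: [0.5595, 0.2405, 0.3408]
orientation: [[0.993, 0.117, -0.01], [0.117, -0.993, -0.003], [-0.01, 0.002, -1.0]]
ft_force: [-5.0, -5.0, -4.9]
opening: 0.374
grip_force: 30.0
```

apply_moves --targets '[{"translation": [0.071,0,0.007],"turn": 0},{"translation": [0.141,0,0.017],"turn": 0},{"translation": [0.211,0,0.031],"turn": 0},{"translation": [0.28,0,0.048],"turn": 0},{"translation": [0.348,0,0.069],"turn": 0},{"translation": [0.4,0,0.087],"turn": 0},{"translation": [0.41,0,0.091],"turn": 0},{"translation": [0.41,0,0.091],"turn": 0}]'

```text
clock: 11.48
eef_pos: [0.6027, 0.2472, 0.3336]
orientation: [[0.993, 0.118, 0.001], [0.118, -0.993, 0.002], [0.001, -0.002, -1.0]]
ft_force: [-0.4, 0.1, 0.4]
opening: 0.008
grip_force: 0.0
```

Run:
```python
from h import *
s=manip.sense();print(s['eef_pos'],s['ft_force'],s['opening'])
o=np.array([.5518,.2395,.02]);R=s['orientation'];p=s['eef_pos']+R[:,2]*.18-o
S=p@R[:,0];Z=p[2];r=np.hypot(S,Z);th=np.arctan2(S,Z);print('s,z,r,th',S,Z,r,th,'q',th+.36)
```

```text
[0.60273934 0.24715219 0.33355753] [-0.38264629  0.09957163  0.37177078] 0.007877701661282023
s,z,r,th 0.05177742235597274 0.13355783949899613 0.14324314279388176 0.3698389516250502 q 0.7298389516250502
```

The grip was lost: the fingers are shut and empty. Checking where the lever stands.

Run:
```python
from h import *
snap('wrist','w9');snap('scene','s9')
cv2.imwrite('pics/c9.png',np.hstack([cv2.resize(load('w9')[2],(400,300)),cv2.resize(load('s9')[2][120:240,310:450],(350,300))]))
```

```text
(no output)
```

View pics/c9.png

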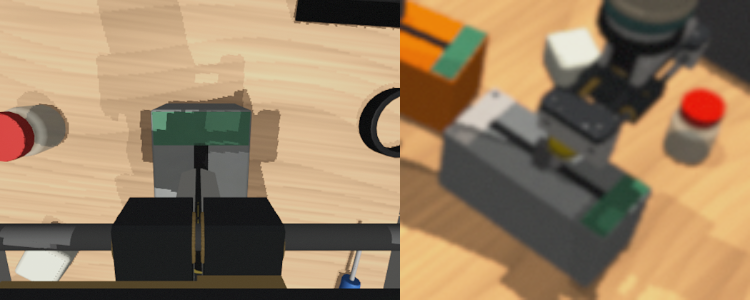

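Fingers are past the lever, which is hidden behind them in both views. I rise and back off, and from here I work numerically because the picture budget is used.

apply_moves --targets '[{"translation": [0,0,-0.3],"turn": 0},{"translation": [0,0,-0.6],"turn": 0},{"translation": [0,0,-0.87],"turn": 0},{"translation": [-0.4,0,-0.87],"turn": 0},{"translation": [-0.8,0,-0.87],"turn": 0},{"translation": [-1.0,0,-0.87],"turn": 0}]'

```text
clock: 12.08
eef_pos: [0.4992, 0.2343, 0.4209]
orientation: [[0.993, 0.118, -0.003], [0.118, -0.993, 0.001], [-0.002, -0.001, -1.0]]
ft_force: [-0.9, 0.1, -0.6]
opening: 0.004
grip_force: 0.0
```

apply_moves --targets '[{"translation": [-0.3,0,0],"turn": 0},{"translation": [-0.5,0,0],"turn": 0},{"translation": [-0.5,0,0],"turn": 0},{"translation": [-0.5,0,0],"turn": 0}]' --fingers -1

```text
clock: 12.42
eef_pos: [0.4528, 0.2289, 0.421]
orientation: [[0.993, 0.118, 0.001], [0.118, -0.993, 0.001], [0.001, -0.001, -1.0]]
ft_force: [0.2, 0.1, 0.6]
opening: 0.256
grip_force: 0.0
```

```bash
cat >> h.py <<'E'
O=np.array([.5518,.2395,.02]);YAW=np.radians(6.6);U=np.array([np.cos(YAW),np.sin(YAW),0])
def lev(r,th): return O+U*r*np.sin(th)+[0,0,r*np.cos(th)]
def blobs(n):
    im=load(n)[2].astype(int);b,g,r=im[...,0],im[...,1],im[...,2]
    m=((r>90)&(g>75)&(b<.5*g)&(abs(r-g)<.35*r)).astype(np.uint8)
    k,_,st,ce=cv2.connectedComponentsWithStats(m)
    for j in range(1,k):
        if st[j,4]>60: print(n,'yellow',st[j],ce[j].round(1))
def ascii(n,x0,x1,y0,y1,dx=4,dy=6):
    im=load(n)[2].astype(int)
    for y in range(y0,y1,dy):
        s=''
        for x in range(x0,x1,dx):
            b,g,r=im[y:y+dy,x:x+dx].reshape(-1,3).mean(0)
            s+='Y' if b<.55*g and r<1.5*g and r>60 else 'G' if g>r+20 else '#' if max(r,g,b)<55 else '+' if max(r,g,b)<120 else 'w' if r>b*1.25 else '.'
        print(y,s)
E
python3 - <<'E'
from h import *
snap('wrist','wa');snap('scene','sa');s=manip.sense();print(s['eef_pos'],s['opening'])
blobs('wa');blobs('w6');ascii('wa',200,360,0,260)
for q in np.arange(0,.73,.12): print(round(q,2),proj('wa',lev(.12,q-.36)),proj('wa',lev(.138,q-.36)),proj('wa',lev(.168,q-.36)))
E
```

```text
[0.45433181 0.22884423 0.42071486] 0.3365238481691078
wa yellow [254  51  54  21  91] [279.1  64.5]
wa yellow [255  61  50  23 402] [279.6  74.6]
wa yellow [237 385  24   8  80] [248.4 387.8]
w6 yellow [262 105  47  24 473] [283.6 113.7]
w6 yellow [260 118  53  49 423] [297.5 142.1]
w6 yellow [263 150  14  18 133] [270.5 158.3]
0 wwwwww............++++............wwwwww
6 wwwwww............wwww............wwwwww
12 wwwwww.........wwYYYYYYww.........wwwwww
18 wwwwww........wYYY+###+YYw........wwwwww
24 wwwwww.......wYYY######wYYw.......wwwwww
30 wwwwww.......YYYY######+YYYw......wwwwww
36 wwwwww.......YYYY+#++##YYYYw......wwwwww
42 wwwwww.......YYYYY+##+YYYYYw......wwwwww
48 wwwwww.......wYYYYYwwYYYYYY.......wwwwww
54 wwwwwww.......YYYYYYYYYYYYw......wwwwwww
60 wwwwwww.......YYYYYYYYYYYY.......wwwwwww
66 wwwwwww.......+YYYYYYYYYYY.......wwwwwww
72 wwwwwww........+YYYYYYYYY+.......wwwwwww
78 wwwwwww........++YYYYYY+.........wwwwwww
84 wwwwwww..........+####+..........wwwwwww
90 wwwwwww........+++#++++..........wwwwwww
96 wwwwwww........+++++++.++........wwwwwww
102 wwwwwww...........++
[... 827 characters left out ...]
www
216 wwwwwwwwwwwwwwwwwwwwww++wwwwwwwwwwwwwwww
222 wwwwwwwwwwww+++++wwwwwwwwwwwwwwwwwwwwwww
228 www++++++++++++++wwwwwwwwwwwwwwwwwwwwwww
234 +++++++++++++++++wwwwwwww+wwwwwwwwwwwwww
240 +++++++++++++#+++wwwwwww++++++wwwwwwwwww
246 +++++++++++++#w+++wwwwwww#+++++wwwwwwwww
252 ++wwwww++++++#Gw++wwwwwww#++++++wwwwwwww
258 w.GGGG++++++##Gw+++wwwwww#++++++wwwwwwww
0.0 [279.7 140. ] [279.8 150.1] [280.  169.8]
0.12 [279.8 121.5] [280.  127.7] [280.2 140.1]
0.24 [280.  101.4] [280.1 103.1] [280.5 106.6]
0.36 [280.1  80.3] [280.3  77. ] [280.7  70.4]
0.48 [280.2  58.9] [280.4  50.4] [280.9  33. ]
0.6 [280.3  37.9] [280.5  24.4] [281.   -3.6]
0.72 [280.3  18.2] [ 2.806e+02 -1.000e-01] [281.1 -37.7]
```

The lever stands at q≈0.48 with the collar resting on top of the gate (cap at px (280,33)). So it only has to be pushed on to the ON stop with closed fingers on the cap, and the collar will drop by its spring.

apply_moves --targets '[{"translation": [0.3,0,0],"turn": 0},{"translation": [0.6,0,0],"turn": 0},{"translation": [0.77,0,0],"turn": 0},{"translation": [0.77,0,0.2],"turn": 0},{"translation": [0.77,0,0.35],"turn": 0},{"translation": [0.77,0,0.41],"turn": 0},{"translation": [0.77,0,0.41],"turn": 0},{"translation": [0.77,0,0.41],"turn": 0}]' --fingers 1 --grip_force 20

```text
clock: 13.18
eef_pos: [0.5305, 0.2376, 0.3792]
orientation: [[0.993, 0.117, 0.0], [0.117, -0.993, -0.0], [0.0, 0.0, -1.0]]
ft_force: [-0.0, -0.5, 0.3]
opening: 0.006
grip_force: 0.0
```

apply_moves --targets '[{"translation": [0.08,0,0],"turn": 0},{"translation": [0.16,0,0],"turn": 0},{"translation": [0.22,0,0.01],"turn": 0},{"translation": [0.28,0,0.03],"turn": 0},{"translation": [0.34,0,0.05],"turn": 0},{"translation": [0.4,0,0.07],"turn": 0},{"translation": [0.46,0,0.09],"turn": 0},{"translation": [0.5,0,0.1],"turn": 0}]'

```text
clock: 13.85
eef_pos: [0.5805, 0.2434, 0.3687]
orientation: [[0.993, 0.117, 0.0], [0.117, -0.993, -0.0], [0.0, 0.0, -1.0]]
ft_force: [-1.7, -0.9, 0.8]
opening: 0.004
grip_force: 0.5
```

apply_moves --targets '[{"translation": [0.03,0,0],"turn": 0},{"translation": [0.06,0,0.01],"turn": 0},{"translation": [0.08,0,0.02],"turn": 0},{"translation": [0.08,0,0.02],"turn": 0}]'

```text
clock: 14.18
eef_pos: [0.588, 0.2443, 0.367]
orientation: [[0.993, 0.117, 0.001], [0.117, -0.993, 0.0], [0.001, 0.0, -1.0]]
ft_force: [-0.2, -0.3, -0.7]
opening: 0.008
grip_force: 0.2
```

apply_moves --targets '[{"translation": [0.01,0,0],"turn": 0},{"translation": [0.02,0,0],"turn": 0},{"translation": [0.03,0,0],"turn": 0},{"translation": [0.04,0,0],"turn": 0},{"translation": [0.04,0,0],"turn": 0}]'

```text
clock: 14.6
eef_pos: [0.5905, 0.2448, 0.3669]
orientation: [[0.993, 0.117, -0.004], [0.117, -0.993, -0.001], [-0.004, 0.0, -1.0]]
ft_force: [-5.0, 0.2, 2.3]
opening: 0.003
grip_force: 2.7
```

apply_moves --targets '[{"translation": [0.01,0,0],"turn": 0},{"translation": [0.02,0,0],"turn": 0},{"translation": [0.03,0,0],"turn": 0},{"translation": [0.03,0,0],"turn": 0}]'

```text
clock: 14.93
eef_pos: [0.5919, 0.245, 0.3667]
orientation: [[0.993, 0.117, -0.009], [0.117, -0.993, -0.002], [-0.009, 0.001, -1.0]]
ft_force: [-9.7, -2.2, 5.6]
opening: 0.003
grip_force: 5.5
```

The stop is reached (force rising to about 10 N). Backing off to check.

apply_moves --targets '[{"translation": [-0.15,0,0],"turn": 0},{"translation": [-0.2,0,-0.3],"turn": 0},{"translation": [-0.4,0,-0.6],"turn": 0},{"translation": [-0.7,0,-0.8],"turn": 0},{"translation": [-1.0,0,-0.8],"turn": 0},{"translation": [-1.0,0,-0.8],"turn": 0},{"translation": [-1.0,0,-0.8],"turn": 0}]'

```text
clock: 15.52
eef_pos: [0.4947, 0.2338, 0.4484]
orientation: [[0.993, 0.118, 0.003], [0.118, -0.993, 0.002], [0.003, -0.001, -1.0]]
ft_force: [0.2, 1.6, 0.5]
opening: 0.004
grip_force: 0.0
```

Run:
```python
from h import *
snap('wrist','wb');snap('scene','sb');snap('top','tb');s=manip.sense();print(s['eef_pos'])
ascii('wb',200,360,0,200)
for q in (.48,.6,.66,.72):
  for n in('wb','sb'): print(q,n,[proj(n,lev(r,q-.36)).tolist() for r in(.10,.12,.138,.14,.168)])
blobs('sb');ascii('sb',340,420,140,220,2,3)
```

```text
[0.49646361 0.23363119 0.447211  ]
0 wwwwwwwwwwwwwwwwwwwwwwwwwwwwwwwwwwwwwwww
6 wwwwwwwwwwwwwwwwwwwwwwwwwwwwwwwwwwwwwwww
12 wwwwwwwwwwwwwwwwwwwwwwwwwwwwwwwwwwwwwwww
18 wwwwwww.GGGGGGGGGGGGGGGGGGGGGGGG.wwwwwww
24 wwwwwww.GGGGGGGGGGGGGGGGGGGGGGGG.wwwwwww
30 wwwwwww.GGGGGGGGGGGGGGGGGGGGGGGG.wwwwwww
36 wwwwwww.GGGGGGGGGGGGGGGGGGGGGGGG.wwwwwww
42 wwwwwwwwGGGGGGGGGGGGGGGGGGGGGGGGwwwwwwww
48 wwwwwwwwGGGGGGGGGG####GGGGGGGGGGwwwwwwww
54 wwwwwwww........w+#####w...GG...wwwwwwww
60 wwwwwwww.......wYY####+Yw.......wwwwwwww
66 wwwwwwww......wYYY+###YYYw......wwwwwwww
72 wwwwwwww......wYYY++++YYYY......wwwwwwww
78 wwwwwwww......wYYYw..wYYYw......wwwwwwww
84 wwwwwwww......wYYYYYYYYYYw......wwwwwwww
90 wwwwwwww.......YYYYYYYYYY.......wwwwwwww
96 wwwwwwww.......YYYYYYYYYY.......wwwwwwww
102 wwwwwwww.......+YYYYYYYY+.......wwwwwwww
108 wwwwwwww........+YYYYYY+........wwwwwwww
114 wwwwwwww..........+Y++..........wwwwwwww
120 wwwwwwww..........++++..........wwwwwwww
126 wwwwwwww.........+++++........++wwwwwwww
132 wwwwwwww.......+++#+++.....+++++wwwwwwww
138 wwwwwwww.......+++#+++.+++++++++wwwwwwww
144 
[... 1847 characters left out ...]
##+wwwYYYYw+wwwwwwwwwwww+
176 ++++++++#####+++#+..YYYY+#+wwwwwwwwwww++
179 +++++++++++###+##+wYYYYY+YYYwwwwwwwwww++
182 ++++++++++++####++YYYYYYYYYwwwwwwwwwwwww
185 ++++++++++++##++#YYYYYYYYw..wwwwwwwwwwww
188 +++++++++++++...++YYYYY+......wwwwwwwwww
191 ++++++++++++.....+++Y##++....GGGGwwwwwww
194 ++++++++++++......+++####+.GGGGGGGGwwwww
197 +++++++++++++......++++++GGGGGGGGG+wwwww
200 +++++++++++++++.........GGGGGGGGG+wwwwww
203 +++++++++++++++++.....GGGGGGGGG++wwwwwww
206 ww+++++++++++++++++..GGGGGGGGG+++wwwwwww
209 wwww++++++++++++++++++GGGGGGG+++wwwwwwww
212 wwwwww++++++++++++++++++GGG+++++wwwwwwww
215 wwwwwwww+++++++++++++++++++++++wwwwwwwww
218 wwwwwwwwwww+++++++++++++++++++wwwwwwwwww
```

Lever is at q≈0.72. The collar centre matches its down position in both cameras: scene (384,182) against a predicted (384.5,182.9). Handing in.

Run:
```python
from h import *
print(manip.close_job())
```

```text
the job is handed in; nothing more can be done
None
```

The job is handed in at about 16 s: the dial needle was within about 0.5° of the set marker when I let go, and the lever is then at the ON stop with the collar dropped and locked behind the gate. My grip on the collar slipped mid-gate, so I finished by pushing the lever over with closed fingers. The final state was checked by image measurement only, and I did not re-photograph the dial or the loose items at the end.

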